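Find the concealed catch of the desk organiser and open its drawer

TASK

The drawer at the left end of the desk organiser is held by a concealed catch: with closed fingers feel along the dark rim on top, pressing only gently, until a stretch of the rim gives way under them, and push that stretch down until the drawer springs ajar. Then pull the drawer all the way out, let go of everything, and leave the things lying around where they are.

Things in the scene. Friction and masses are not known exactly. Their poses are not given: they have to be found in the camera images.
- organiser: Off-white organiser, 80 (x) by 216 (y) by 186 mm without the rim, screwed to the desk behind the monitor. Origin: centre of its underside; x away from the robot (yaw about -0.26), y left along its length. Reach over the monitor: its fixed screen, 0.63 m wide, yaw -0.26, centred at (0.23, 0.10) in the base frame, goes up to 0.55 m; its column at (0.35, 0.07) to 0.36 m. Wall 0.1 m behind
- rim: Dark brown rim on the organiser's top, along its edge nearest the robot: 24 mm wide (x), 216 mm long (y), standing 14 mm above the deck. Origin: centre of its top face, 200 mm above the desk. One stretch at least 48 mm long, unseen, within 96 mm of the centre, sinks 6 mm under 2 to 4 N; 3 to 5 mm more at 6 to 9 N frees the drawer. The rest is rigid. More than 25 N damages the rim
- drawer_edge (a point): Middle of the top edge of the drawer's dark front panel (78 mm wide in x, 10 mm thick in y, 56 mm high) at the organiser's left end; 184 mm above the desk. The drawer slides along the organiser's +y. Behind the panel the drawer is 58 mm wide inside (x), its floor 50 mm below the panel's top; a pocket drive lies further in
- drawer (a joint): How far the drawer is out, m: 0 shut and latched (it cannot be pulled then), about 0.045 when it has sprung ajar, 0.08 at its stop. It slides easily (under 2 N) and stays where it is left
- eraser: Blue and white eraser lying on the organiser's deck behind the rim, 20x48x13 mm; leave alone. Origin: centre of its underside
- note_pad: Yellow sticky note block on the desk, 76x77x13 mm; leave alone. Origin: centre of its underside
- charger_cube: White charger cube on the desk, 46x34x32 mm; leave alone. Origin: centre of its underside
- card_reader: Black card reader on the desk, 18x48x9 mm; leave alone. Origin: centre of its underside
- mouse: White mouse on the desk, 114x57x21 mm; leave alone. Origin: centre of its underside

How it is judged:
By the outcome, as a careful person would: the job done as asked, in the order asked, and still so for the second after the job is handed in, with the robot touching nothing.
It also fails if it takes over 67 s, if anything falls off the work surface, if the arm or the gripper's body presses on something with over 40 N, if the wrist force passes 120 N, or if a joint passes its speed limit or range.

ROBOT

A 6-joint arm with a two-finger parallel gripper is mounted at the origin on the work surface; the furniture and walls round the work are solid. World frame = base frame: x ahead of the robot, y to its left, z up, the work surface at z = 0. Lengths are in m, angles in rad, forces in N, time in s.
With the tool pointing down it reaches from about 0.35 to 0.775 m from the base axis. Payload 7.3 kg.
Tool frame: the origin (TCP) lies between the finger pads; the fingertips stand 8 mm ahead of it and the grasp point (between the pads) lies 11 mm behind it (robot.nose_length is the distance from the TCP to the fingertips, in m); z points along the fingers, y is the line along which they close (so a half turn about z gives the same grasp; the last joint's range is limited). The gripper opens to 92 mm and grips with 3 to 60 N. Pads are 19 mm wide; open, the fingers measure 130 mm over their backs; the gripper's body (75 mm by 190 mm) begins 47 mm behind the grasp point.
Start: joints at [1.075, 0.342, 1.524, -0, 1.275, -0.146], TCP at [0.18, 0.493, 0.235] pointing down, gripper open.
Joint ranges: [-2.53, 2.53], [-0.77, 2.02], [0.04, 2.7], [-1, 4.14], [0.28, 2.66], [-3.11, 3.11]. Speed limits (rad/s): [2.57, 2.57, 3.14, 3.14, 3.14, 3.14].

INTERFACE

Orientations are given as [roll, pitch, yaw] about the fixed x, y, z axes, in that order (R = Rz(yaw) Ry(pitch) Rx(roll)).
In Python, from cell import robot gives the robot as it stands. The module is installed in compiled form; this text tells all that it offers.
- The arm moves only by the shell command python3 -m jog 'ROWS' [FORCE]. ROWS is JSON, a list that holds one entry, the list of rows, each a list of 5 numbers: the gripper's target within -1 to 1 (fully open at 1, half-way at 0, shut at -1), then the shift along the tool's x, y, z in m, then the turn about the tool's z in rad. A call has 1 to 5 rows; each row is the pose to reach, as a shift and turn from the pose commanded when the call began, along the tool's axes at that moment; what a row does not reach only later rows make up. A row lasts 1/12 s, in which the tool goes at most 41.7 mm and 7.16 degrees, less where a joint would pass 70% of its speed; a pose out of reach is approached as far as the arm can. A call with a gripper value outside its range is refused whole. The fingers move at their own pace and stop on an object; FORCE is the grip in N (left out, the last holds). Time passes only in rows, so rows that repeat a pose let the fingers close. It gives the time, the measured TCP pose, the force, the opening and the grip force at its end, in the units of the state.
- robot.observe(): the state, without advancing time (a new reading comes with each control period).
- robot.read_camera(name): name is "side" or "top" or "wrist"; returns the picture (400x640x3 uint8, red, green, blue); there is no depth.
- robot.camera_model(name): a dict with "camera_matrix" (3x3 intrinsics, pixels), "position" and "attitude" of the camera in the world; the wrist camera has in their place "mount" (4x4, takes a point from camera to tool coordinates, whose origin is the TCP and whose axes are the flange's). Camera axes: x right, y down, z forward; pixel columns grow to the right and rows downward; lengths in m; the calibration is good to about 2 mm. A picture is of the moment at which its call begins: read the wrist's pose just before it. camera_model takes no time and is no camera call.
- robot.hand_in(): hands the job in; it is judged then, once.
The state is a dict: "time": time; "qpos": joint angles; "qvel": joint speeds; "joint_efforts": joint torques, N m; "tool_pos": TCP position; "tool_rot": TCP orientation; "contact_force": force on the tool from outside, world axes, zero at the start; "torque": the same for the moment, N m; "opening": finger opening in m; "grip_force": force on a finger pad.
Only numpy, scipy, OpenCV 4.12 (cv2) and the standard library are available. Lean on these libraries where they do the work, as an engineer would, in place of code of your own. Each camera call takes 0.05 s, during which the arm holds its last target. There are 200 camera calls.

## Working session

There is one attempt and no reset: what is moved stays moved. The work goes in short steps, Python scripts to look and compute and a shell command to move; the robot and the scene stay as the last step left them, time stands still between calls to the robot, and variables do not carry over. Pictures are saved under pics/ and viewed, at most 10 in all, crops included, and the job is handed in when it is done.

```bash
mkdir -p pics; python3 - <<'E'
from cell import robot
import cv2,numpy as np
s=robot.observe();print(s['time'],s['tool_pos'],s['tool_rot'],s['opening'])
for n in("side","top","wrist"):
    m=robot.camera_model(n);print(n,{k:np.round(v,4).tolist() for k,v in m.items()})
a=robot.read_camera("top");b=robot.read_camera("side");
cv2.imwrite("pics/top0.png",a[...,::-1]);cv2.imwrite("pics/side0.png",b[...,::-1])
E
```

```text
0.0 [0.17972744 0.49286737 0.23405986] [-3.14011444e+00 -1.92548461e-04  2.79178835e+00] 0.09174471283007725
side {'camera_matrix': [[510.3675, 0.0, 314.8037], [0.0, 510.3675, 202.932], [0.0, 0.0, 1.0]], 'position': [-0.3097, -0.7986, 0.6704], 'attitude': [-2.0566, 0.0151, -0.7869]}
top {'camera_matrix': [[423.5862, 0.0, 318.6317], [0.0, 423.5862, 205.8937], [0.0, 0.0, 1.0]], 'position': [0.2145, -0.1066, 1.1961], 'attitude': [-2.9783, -0.0041, -1.5896]}
wrist {'camera_matrix': [[297.683, 0.0, 318.4256], [0.0, 297.683, 201.0716], [0.0, 0.0, 1.0]], 'mount': [[-0.001, -0.9594, -0.282, 0.0765], [1.0, -0.0011, 0.0002, -0.0002], [-0.0005, -0.282, 0.9594, -0.1507], [0.0, 0.0, 0.0, 1.0]]}
```

View pics/top0.png

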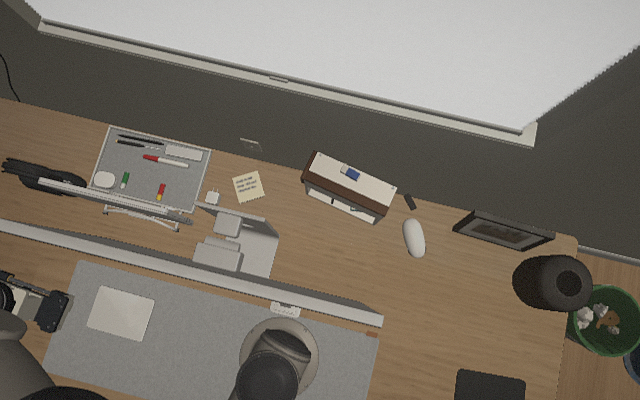

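View pics/side0.png

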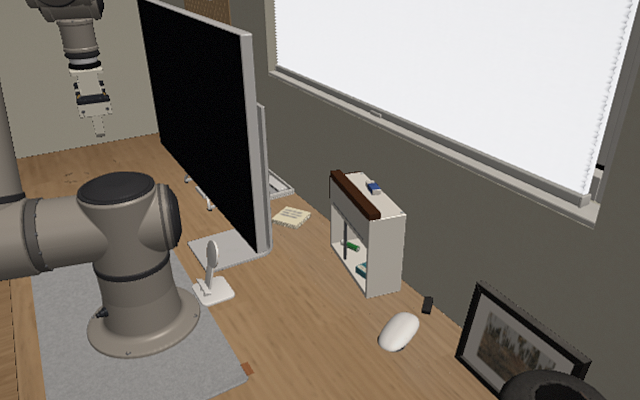

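The top view shows the organiser at about (350,185), with its brown rim running from (305,180) to (390,212) and the blue eraser at (350,172). The side view shows the rim from (332,172) to (378,217). Next I'll mask the rim in both views.

```bash
cat >h.py <<'E'
import numpy as np,cv2
from cell import robot
from scipy.spatial.transform import Rotation as R
def cam(n,s=None):
    m=robot.camera_model(n);K=np.array(m['camera_matrix'])
    if n=='wrist':
        T=np.array(m['mount']);r=R.from_euler('xyz',s['tool_rot']).as_matrix()
        return K,r@T[:3,:3],np.array(s['tool_pos'])+r@T[:3,3]
    return K,R.from_euler('xyz',m['attitude']).as_matrix(),np.array(m['position'])
def ray(c,p):
    d=c[1]@np.linalg.solve(c[0],[p[0],p[1],1.]);return c[2],d/np.linalg.norm(d)
def onz(c,p,z):
    o,d=ray(c,p);return o+d*(z-o[2])/d[2]
def tri(c1,p1,c2,p2):
    o1,d1=ray(c1,p1);o2,d2=ray(c2,p2)
    t=np.linalg.lstsq(np.c_[d1,-d2],o2-o1,rcond=None)[0]
    a,b=o1+t[0]*d1,o2+t[1]*d2;return (a+b)/2,np.linalg.norm(a-b)
E
python3 - <<'E'
from h import *
for n,(x0,y0,x1,y1) in dict(top=(290,140,410,230),side=(315,160,415,300)).items():
    a=cv2.imread(f'pics/{n}0.png')[y0:y1,x0:x1]
    h=cv2.cvtColor(a,cv2.COLOR_BGR2HSV)
    m=cv2.inRange(h,(0,90,25),(18,255,110))
    k,l,st,_=cv2.connectedComponentsWithStats(m)
    i=1+np.argmax(st[1:,4]);ys,xs=np.where(l==i)
    print(n,st[i],cv2.boxPoints(cv2.minAreaRect(np.c_[xs+x0,ys+y0].astype(np.float32))).round(1).tolist())
    hull=cv2.approxPolyDP(cv2.convexHull(np.c_[xs+x0,ys+y0].astype(np.int32)),2,True);print(hull[:,0].tolist())
    f=5 if n=='top' else 4
    cv2.imwrite(f'pics/{n}c.png',cv2.resize(a,None,fx=f,fy=f,interpolation=cv2.INTER_CUBIC))
A=cv2.imread('pics/topc.png');B=cv2.imread('pics/sidec.png')[:450,:]
B=cv2.resize(B,(200*1,225)) if 0 else B
cv2.imwrite('pics/topc.png',A)
E
```

```text
top [ 11  11  88  65 919] [[299.79998779296875, 177.39999389648438], [313.20001220703125, 150.60000610351562], [396.3999938964844, 192.1999969482422], [383.0, 219.0]]
[[385, 215], [301, 178], [313, 152], [388, 207]]
side [ 16  10  50  51 792] [[326.8999938964844, 174.6999969482422], [337.1000061035156, 165.39999389648438], [381.79998779296875, 214.5], [371.70001220703125, 223.8000030517578]]
[[380, 216], [369, 220], [333, 180], [331, 171], [340, 170]]
```

View pics/topc.png

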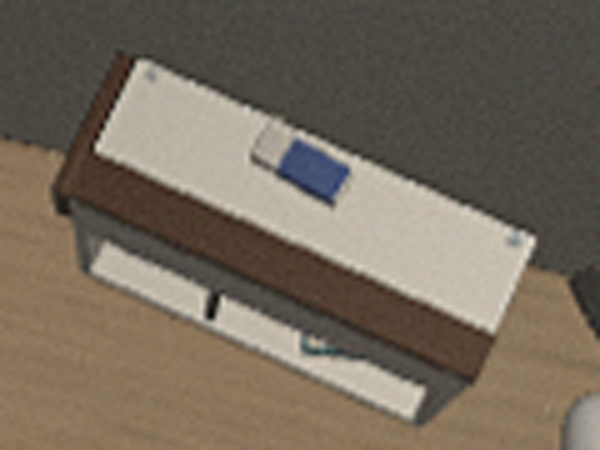

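View pics/sidec.png

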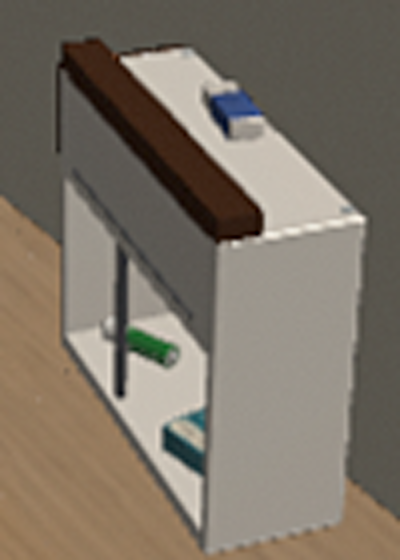

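The top crop shows the rim corners at crop px (73,197), (97,153), (492,332) and (470,378), with the drawer front as a dark strip from (60,200) to (128,55). The side crop shows the rim's top corners at (62,45), (100,40), (262,210) and (218,217).

```bash
python3 - <<'E'
from h import *
t=cam('top');s=cam('side')
T=np.array([[73,197],[97,153],[492,332],[470,378]])/5+[290,140]
S=np.array([[62,45],[100,40],[262,210],[218,217]])/4+[315,160]
P=[]
for a,b in zip(T,S):
    p,e=tri(t,a,s,b);P.append(onz(t,a,.2));print(p.round(4),round(e,4),'top@.2',P[-1].round(4),'side@.2',onz(s,b,.2).round(4))
P=np.array(P);d=(P[0]+P[1]-P[2]-P[3])/2;print('len',np.linalg.norm(d),'yaw',np.arctan2(-d[0],d[1]),'c',P.mean(0))
for q in([60,200],[128,53]): print('drawer',onz(t,np.array(q)/5+[290,140],.184).round(4))
for q in([256,143],[345,188]): print('eraser',onz(t,np.array(q)/5+[290,140],.2).round(4))
E
```

```text
[ 0.4453 -0.0826  0.2002] 0.0041 top@.2 [ 0.4438 -0.0812  0.2   ] side@.2 [ 0.4476 -0.0831  0.2   ]
[ 0.466  -0.0937  0.2001] 0.0019 top@.2 [ 0.4653 -0.0931  0.2   ] side@.2 [ 0.4671 -0.094   0.2   ]
[ 0.3752 -0.281   0.1987] 0.0019 top@.2 [ 0.3743 -0.2801  0.2   ] side@.2 [ 0.3742 -0.2829  0.2   ]
[ 0.3539 -0.2702  0.1991] 0.004 top@.2 [ 0.3523 -0.2686  0.2   ] side@.2 [ 0.3546 -0.2722  0.2   ]
len 0.2082578711547273 yaw -0.4535541375697627 c [ 0.40892117 -0.18074923  0.2       ]
drawer [ 0.4461 -0.0744  0.184 ]
drawer [ 0.5199 -0.109   0.184 ]
eraser [ 0.4689 -0.1701  0.2   ]
eraser [ 0.4459 -0.2124  0.2   ]
```

Measured rim height is 0.199–0.200, which agrees with the text. The organiser's yaw is about -0.45, its rim centre is near (0.410, -0.180), and the drawer edge is near (0.483, -0.092). I'll raise the arm and turn until tool x lies along the drawer axis.

```bash
python3 -m jog '[[[-1,0,0,-0.04,0.12],[-1,0,0,-0.08,0.24],[-1,0,0,-0.12,0.36],[-1,0,0,-0.16,0.48],[-1,0,0,-0.2,0.6]]]'
python3 -m jog '[[[-1,0,0,-0.04,0.12],[-1,0,0,-0.08,0.24],[-1,0,0,-0.12,0.36],[-1,0,0,-0.16,0.48],[-1,0,0,-0.2,0.6]]]'
python3 -m jog '[[[-1,0,0,0,0.12],[-1,0,0,0,0.24],[-1,0,0,0,0.36],[-1,0,0,0,0.48],[-1,0,0,0,0.48]]]'
python3 -c "
from h import *;s=robot.observe();print(s['qpos'],s['tool_pos'],s['tool_rot'])"
```

```text
time: 0.52
tool_pos: [0.1796, 0.4927, 0.4365]
tool_rot: [-3.141, 0.0, 2.186]
contact_force: [0.8, 1.8, -0.6]
opening: 0.0632
grip_force: 0.0
time: 0.93
tool_pos: [0.1807, 0.4948, 0.6135]
tool_rot: [3.139, -0.004, 1.672]
contact_force: [0.2, 1.2, 1.5]
opening: 0.0297
grip_force: 0.0
time: 1.35
tool_pos: [0.1817, 0.4964, 0.6095]
tool_rot: [-3.142, 0.001, 1.193]
contact_force: [0.0, 0.2, 0.4]
opening: 0.0008
grip_force: 0.0
[ 1.07498496e+00  4.73037959e-01  2.76778228e-01 -7.23880886e-05
  2.39264779e+00  1.45292910e+00] [0.18166588 0.49643129 0.60953915] [-3.14153918e+00  8.71076499e-04  1.19279921e+00]
```

```bash
python3 -m jog '[[[-1,-0.018,0.033,0,0.015],[-1,-0.036,0.066,0,0.03],[-1,-0.055,0.1,0,0.045],[-1,-0.074,0.133,0,0.06],[-1,-0.092,0.166,0,0.075]]]'
python3 -m jog '[[[-1,-0.018,0.033,0,0],[-1,-0.036,0.066,0,0],[-1,-0.055,0.1,0,0],[-1,-0.074,0.133,0,0],[-1,-0.092,0.166,0,0]]]'
python3 -c "
from h import *;s=robot.observe();print(s['qpos'],s['tool_pos'],s['tool_rot'])"
```

```text
time: 1.77
tool_pos: [0.3029, 0.3483, 0.61]
tool_rot: [-3.142, 0.0, 1.126]
contact_force: [1.1, -0.7, -0.4]
opening: 0.0003
grip_force: 0.0
time: 2.18
tool_pos: [0.4126, 0.1932, 0.6101]
tool_rot: [-3.142, -0.0, 1.126]
contact_force: [1.7, 0.9, 0.0]
opening: 0.0006
grip_force: 0.0
[2.69390983e-01 2.55328395e-01 6.20154061e-01 8.44874673e-05
 2.26606008e+00 7.13813066e-01] [0.41259157 0.19319707 0.61008486] [-3.14158806e+00 -8.18467525e-05  1.12642837e+00]
```

```bash
python3 -m jog '[[[-1,-0.033,0.02,0,0],[-1,-0.066,0.04,0,0],[-1,-0.1,0.06,0,0],[-1,-0.133,0.08,0,0],[-1,-0.166,0.1,0,0]]]'
python3 -m jog '[[[-1,-0.033,0.02,0,0],[-1,-0.066,0.04,0.03,0],[-1,-0.1,0.06,0.07,0],[-1,-0.1,0.06,0.11,0],[-1,-0.1,0.06,0.15,0]]]'
python3 - <<'E'
from h import *
robot.read_camera("top")
s=robot.observe();print(s['qpos'],s['tool_pos'],s['tool_rot'])
w=robot.read_camera("wrist");sd=robot.read_camera("side")
cv2.imwrite("pics/w1.png",w[...,::-1])
cv2.imwrite("pics/ws1.png",cv2.resize(np.vstack([w,sd])[...,::-1],(480,600),interpolation=cv2.INTER_AREA))
E
```

```text
time: 2.6
tool_pos: [0.4298, 0.0003, 0.61]
tool_rot: [-3.142, -0.0, 1.127]
contact_force: [-0.2, -0.5, 0.2]
opening: 0.0007
grip_force: 0.0
time: 3.02
tool_pos: [0.4406, -0.1154, 0.4714]
tool_rot: [3.141, 0.0, 1.123]
contact_force: [1.3, -0.2, -0.1]
opening: 0.0005
grip_force: 0.0
[-4.23043015e-01  1.42438029e-01  1.19222424e+00 -3.46253229e-04
  1.83647273e+00  2.41645438e-02] [ 0.43494457 -0.11215131  0.45762414] [-3.11206707e+00  1.05025015e-03  1.12351830e+00]
```

View pics/ws1.png

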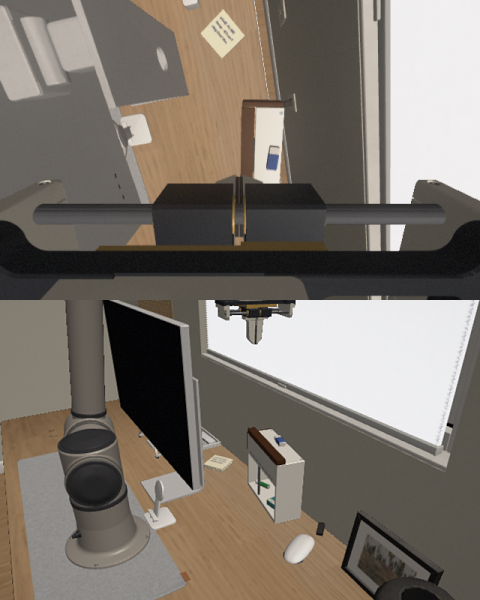

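The wrist picture shows the organiser with its rim and eraser around (255,140) in the halved view. The side view shows the gripper above it. The tool's roll is 0.03 off, so I'll check whether the arm touched the screen.

```bash
python3 - <<'E'
from h import *
np.set_printoptions(precision=4,suppress=True)
for i in range(2):
    robot.read_camera("side")
    s=robot.observe();print(s['time'],s['qpos'],s['qvel'],s['joint_efforts'],s['tool_pos'],s['tool_rot'],s['contact_force'])
E
```

```text
3.2167 [-0.4193  0.1406  1.1472  0.0003  1.8523  0.0273] [ 0.0156 -0.029  -0.1496 -0.0008  0.0069  0.0092] [ -0.6368 -29.5068 -21.3206   0.0319  -0.1238  -0.047 ] [ 0.4411 -0.1129  0.4754] [ 3.1401 -0.0003  1.1243] [ 0.2489 -0.2898  2.1576]
3.2667 [-0.4188  0.1396  1.1421  0.0003  1.8522  0.0277] [ 0.0098 -0.0166 -0.058  -0.0012 -0.0078  0.0078] [ -0.5039 -30.773  -23.159    0.0491  -0.03    -0.0302] [ 0.4422 -0.1131  0.4777] [ 3.1339 -0.0005  1.1244] [-0.1839 -0.2978  0.3996]
```

The arm is only settling, and nothing is in contact. I'll refine the rim from a fresh wrist picture.

```bash
python3 - <<'E'
from h import *
np.set_printoptions(precision=4,suppress=True)
s=robot.observe();w=robot.read_camera("wrist")[...,::-1].copy();cv2.imwrite("pics/w2.png",w);c=cam('wrist',s)
print(s['tool_pos'],s['tool_rot'])
m=cv2.inRange(cv2.cvtColor(w,cv2.COLOR_BGR2HSV),(0,90,25),(18,255,120));m[235:]=0;m[:,:300]=0;m[:,400:]=0
k,l,st,_=cv2.connectedComponentsWithStats(m)
for i in np.argsort(-st[1:,4])[:3]+1: print(st[i])
u=np.array([.435,.90]);n=np.array([.90,-.435])
i=1+np.argmax(st[1:,4])
for y in range(150,225,12):
    xs=np.where(l[y]==i)[0]
    if len(xs): 
        P=[onz(c,(x,y),.2)[:2] for x in(xs[0]-.5,xs[-1]+.5)]; print(y,xs[0],xs[-1],P[0],P[1],[p@n for p in P],P[0]@u)
cv2.imwrite('pics/w2c.png',cv2.resize(w[100:260,290:400],None,fx=4,fy=3.5))
# arm model
D=[(.342,1.524,.18,.493,.234),(.473,.2768,.1817,.4964,.6095),(.2553,.6202,.4126,.1932,.6101),(.1396,1.1421,.4422,-.1131,.4777)]
A=[];b=[]
for q2,q3,x,y,z in D:
    t=q2+q3;r=np.sqrt(x*x+y*y-.076**2)
    A+=[[np.sin(q2),np.sin(t),np.cos(t),1,0],[np.cos(q2),np.cos(t),-np.sin(t),0,1]];b+=[r,z]
x,res,*_=np.linalg.lstsq(np.array(A),np.array(b),rcond=None);print('a f e r0 k',x,res)
o,d=ray(cam('side'),(115,183));t=-(o[:2]@d[:2])/(d[:2]@d[:2]);print('shoulder',o+t*d)
E
```

```text
[ 0.4422 -0.1131  0.4777] [ 3.1339 -0.0005  1.1244]
[ 310  134   54  101 1822]
[346 133   1   1   1]
[326 134   1   1   1]
150 310 326 [ 0.4436 -0.0846] [ 0.4654 -0.0951] [np.float64(0.4359842857423262), np.float64(0.46025110786883294)] 0.11683500277916703
162 310 326 [ 0.436 -0.1  ] [ 0.4581 -0.1107] [np.float64(0.43588708682970556), np.float64(0.46043006588816776)] 0.09964967764684136
174 310 325 [ 0.4282 -0.1158] [ 0.4493 -0.1259] [np.float64(0.4357876508201072), np.float64(0.4591522339371191)] 0.08206882094036042
186 310 325 [ 0.4203 -0.132 ] [ 0.4416 -0.1422] [np.float64(0.4356858995820169), np.float64(0.4593225578103448)] 0.0640786185599784
198 310 325 [ 0.4122 -0.1485] [ 0.4338 -0.1589] [np.float64(0.4355817513026982), np.float64(0.4594968958012442)] 0.04566460554474658
210 311 325 [ 0.4053 -0.1661] [ 0.4257 -0.176 ] [np.float64(0.4369870466687184), np.float64(0.4596753915063504)] 0.026812192655247917
222 310 324 [ 0.3954 -0.1828] [ 0.4161 -0.1928] [np.float64(0.43536591663110935), np.float64(0.4583268229161402)] 0.007503797917612133
a f e r0 k [ 0.4994  0.3802  0.0467  0.002  -0.081 ] [0.]
shoulder [ 0.0013 -0.0005  0.3   ]
```

View pics/w2c.png

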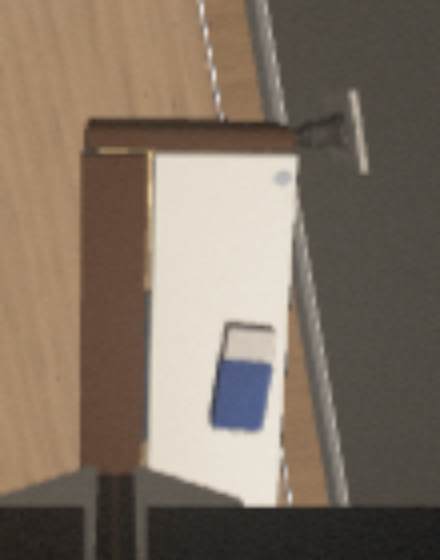

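The wrist crop shows the rim edges parallel to the tool axis, about 24 mm apart, with the tool centred over them at offset +73 mm from the rim's middle. I'll descend and probe.

```bash
python3 -m jog '[[[-1,0,0,0.04,0],[-1,0,0,0.08,0],[-1,0,0,0.12,0],[-1,0,0,0.16,0],[-1,0,0,0.2,0]]]'
python3 -m jog '[[[-1,0,0,0.01,0],[-1,0,0,0.02,0],[-1,0,0,0.03,0],[-1,0,0,0.03,0],[-1,0,0,0.03,0]]]'
```

```text
time: 3.73
tool_pos: [0.4445, -0.1138, 0.2764]
tool_rot: [3.131, -0.0, 1.124]
contact_force: [0.1, -0.9, -0.2]
opening: 0.0
grip_force: 0.0
time: 4.15
tool_pos: [0.4437, -0.1136, 0.2463]
tool_rot: [3.136, -0.0, 1.124]
contact_force: [0.1, 0.3, 0.4]
opening: 0.0006
grip_force: 0.0
```

```bash
python3 -m jog '[[[-1,0,0,0.01,0],[-1,0,0,0.02,0],[-1,0,0,0.03,0],[-1,0,0,0.032,0],[-1,0,0,0.032,0]]]'
python3 -m jog '[[[-1,0,0,0.002,0],[-1,0,0,0.004,0],[-1,0,0,0.005,0],[-1,0,0,0.005,0]]]'
```

```text
time: 4.57
tool_pos: [0.4422, -0.1133, 0.2129]
tool_rot: [3.139, -0.0, 1.123]
contact_force: [-0.5, -0.1, -0.5]
opening: 0.0004
grip_force: 0.0
time: 4.9
tool_pos: [0.4417, -0.1132, 0.2078]
tool_rot: [3.139, -0.0, 1.122]
contact_force: [-0.1, 0.7, 6.1]
opening: 0.0007
grip_force: 3.3
```

It is rigid here, with 6 N at the rim's unpressed height. I'll move on 29 mm.

```bash
python3 -m jog '[[[-1,0,0,-0.008,0],[-1,-0.015,0,-0.008,0],[-1,-0.029,0,-0.008,0],[-1,-0.029,0,-0.004,0],[-1,-0.029,0,-0.004,0]]]'
python3 -m jog '[[[-1,0,0,0.002,0],[-1,0,0,0.004,0],[-1,0,0,0.004,0]]]'
```

```text
time: 5.32
tool_pos: [0.4281, -0.1393, 0.2104]
tool_rot: [-3.141, -0.0, 1.121]
contact_force: [-0.1, 0.9, -0.2]
opening: 0.0004
grip_force: 0.0
time: 5.57
tool_pos: [0.4287, -0.1388, 0.2073]
tool_rot: [3.141, 0.0, 1.123]
contact_force: [-3.0, 0.4, 8.9]
opening: 0.0004
grip_force: 4.3
```

Rigid again. Next position.

```bash
python3 -m jog '[[[-1,0,0,-0.008,0],[-1,-0.015,0,-0.008,0],[-1,-0.029,0,-0.008,0],[-1,-0.029,0,-0.004,0],[-1,-0.029,0,-0.004,0]]]'
python3 -m jog '[[[-1,0,0,0.002,0],[-1,0,0,0.004,0],[-1,0,0,0.004,0]]]'
```

```text
time: 5.98
tool_pos: [0.4155, -0.1649, 0.21]
tool_rot: [-3.141, -0.001, 1.121]
contact_force: [-0.1, 0.5, -0.4]
opening: 0.0004
grip_force: 0.0
time: 6.23
tool_pos: [0.4159, -0.1647, 0.2062]
tool_rot: [-3.141, -0.0, 1.123]
contact_force: [-0.4, 0.8, 1.6]
opening: 0.0007
grip_force: 0.8
```

This spot is softer. I'll press on gently.

```bash
python3 -m jog '[[[-1,0,0,0.001,0],[-1,0,0,0.002,0],[-1,0,0,0.002,0]]]'
python3 -m jog '[[[-1,0,0,0.001,0],[-1,0,0,0.002,0],[-1,0,0,0.002,0]]]'
```

```text
time: 6.48
tool_pos: [0.4159, -0.1649, 0.2044]
tool_rot: [3.142, -0.0, 1.122]
contact_force: [-0.3, 0.6, 1.8]
opening: 0.0003
grip_force: 0.8
time: 6.73
tool_pos: [0.4158, -0.1652, 0.2024]
tool_rot: [3.142, -0.0, 1.122]
contact_force: [0.6, 0.6, 2.1]
opening: 0.0007
grip_force: 0.9
```

The stretch gives way at about 2 N. I'll keep pushing.

```bash
python3 -m jog '[[[-1,0,0,0.001,0],[-1,0,0,0.002,0],[-1,0,0,0.003,0],[-1,0,0,0.003,0]]]'
python3 -m jog '[[[-1,0,0,0.001,0],[-1,0,0,0.002,0],[-1,0,0,0.002,0]]]'
python3 - <<'E'
from h import *
s=robot.observe();w=robot.read_camera("wrist");t=robot.read_camera("top")
cv2.imwrite("pics/w3.png",w[...,::-1])
w=cv2.resize(w[:,:],(640,400));t=cv2.resize(t[130:230,270:430],(320,200))
cv2.imwrite("pics/w3v.png",np.vstack([w,np.hstack([t,t*0])])[:600,:,::-1])
E
```

```text
time: 7.07
tool_pos: [0.4158, -0.1652, 0.1999]
tool_rot: [3.141, -0.0, 1.122]
contact_force: [-0.5, 1.4, 5.7]
opening: 0.0006
grip_force: 3.1
time: 7.32
tool_pos: [0.4158, -0.1652, 0.198]
tool_rot: [3.141, -0.0, 1.122]
contact_force: [-2.0, 2.1, 8.0]
opening: 0.0005
grip_force: 3.9
```

View pics/w3v.png

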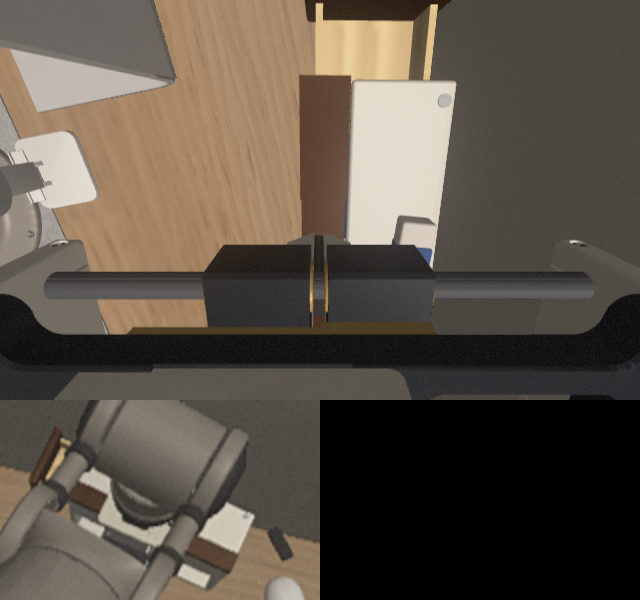

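The drawer has sprung ajar. Its yellow interior is visible at wrist (320–435, 20–75), behind the dark front panel at the top edge. I'll lift off and measure the gap.

```bash
python3 -m jog '[[[-1,0,0,-0.03,0],[-1,0,0,-0.06,0],[-1,0.03,0.015,-0.08,0],[-1,0.04,0.029,-0.08,0],[-1,0.04,0.029,-0.08,0]]]'
python3 -m jog '[[[-1,0,0,0,0],[-1,0,0,0,0],[-1,0,0,0,0]]]'
python3 - <<'E'
from h import *
s=robot.observe();w=robot.read_camera("wrist");print(s['tool_pos'],s['tool_rot'])
np.save('s4.npy',np.r_[s['tool_pos'],s['tool_rot']])
cv2.imwrite("pics/w4.png",w[...,::-1])
cv2.imwrite("pics/w4c.png",cv2.resize(w[0:240,260:500,::-1],None,fx=2.5,fy=2.5))
E
```

```text
time: 7.83
tool_pos: [0.4617, -0.1415, 0.2785]
tool_rot: [3.138, -0.0, 1.124]
contact_force: [-1.3, -0.7, -0.8]
opening: 0.0001
grip_force: 0.0
time: 8.08
tool_pos: [0.4583, -0.1419, 0.2767]
tool_rot: [-3.14, 0.0, 1.122]
contact_force: [-0.6, -0.1, -0.1]
opening: 0.0007
grip_force: 0.0
[ 0.4582612  -0.14191529  0.27674969] [-3.13967081e+00  2.21106196e-04  1.12163200e+00]
```

View pics/w4c.png

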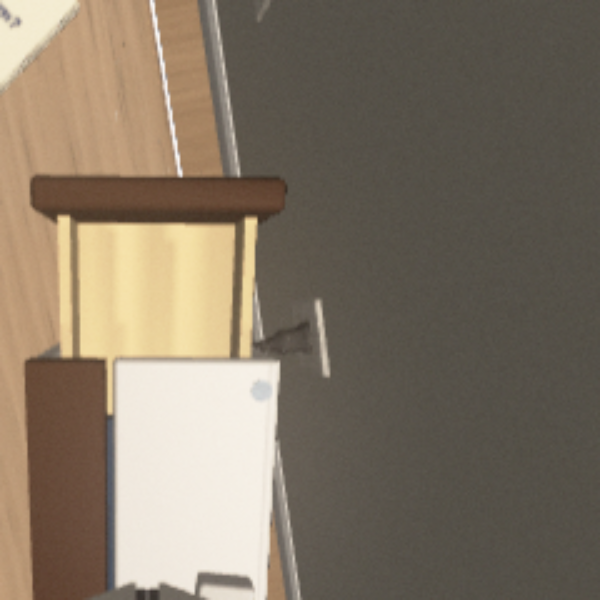

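The panel's top edge spans crop (33–287, 178–207). The drawer's side walls are at x 58–78 and 238–258, and the organiser's end is at row 358.

```bash
python3 - <<'E'
from h import *
v=np.load('s4.npy');c=cam('wrist',dict(tool_pos=v[:3],tool_rot=v[3:]))
r=R.from_euler('xyz',v[3:]).as_matrix()
def f(n,p,z):
    P=onz(c,np.array(p)/2.5+[260,0],z);print(n,P.round(4),'tool x,y',(r.T@(P-v[:3]))[:2].round(4))
f('panel outer L',(33,178),.184);f('panel outer R',(287,178),.184);f('panel inner',(160,207),.184)
f('deck end',(200,358),.186);f('rim end',(65,358),.2)
f('wall L in',(78,215),.18);f('wall R in',(236,215),.18)
f('wall L out',(58,215),.18);f('wall R out',(258,215),.18)
E
```

```text
panel outer L [ 0.4734 -0.0307  0.184 ] tool x,y [ 0.1068 -0.0345]
panel outer R [ 0.5425 -0.0641  0.184 ] tool x,y [0.1067 0.0423]
panel inner [ 0.5044 -0.0548  0.184 ] tool x,y [0.0985 0.0039]
deck end [ 0.4964 -0.1012  0.186 ] tool x,y [0.0533 0.0169]
rim end [ 0.4595 -0.0819  0.2   ] tool x,y [ 0.0546 -0.0248]
wall L in [ 0.4807 -0.0455  0.18  ] tool x,y [ 0.0966 -0.0215]
wall R in [ 0.5249 -0.0669  0.18  ] tool x,y [0.0966 0.0277]
wall L out [ 0.4751 -0.0428  0.18  ] tool x,y [ 0.0966 -0.0277]
wall R out [ 0.5311 -0.0698  0.18  ] tool x,y [0.0966 0.0345]
```

```bash
python3 -m jog '[[[-1,0.035,0.002,0,0],[-1,0.07,0.004,0,0],[-1,0.078,0.004,0.02,0],[-1,0.078,0.004,0.05,0],[-1,0.078,0.004,0.06,0]]]'
python3 -m jog '[[[-1,0,0,0,0],[-1,0,0,0,0]]]'
python3 -c "
from h import *
v=np.load('s4.npy');r=R.from_euler('xyz',v[3:]).as_matrix();print(r.T@(np.array(robot.observe()['tool_pos'])-v[:3]))"
```

```text
time: 8.55
tool_pos: [0.4948, -0.0723, 0.214]
tool_rot: [-3.136, 0.001, 1.123]
contact_force: [-0.4, -0.3, -1.1]
opening: 0.0004
grip_force: 0.0
time: 8.72
tool_pos: [0.4962, -0.0735, 0.2173]
tool_rot: [-3.14, 0.0, 1.122]
contact_force: [0.3, -0.0, 1.4]
opening: 0.0003
grip_force: 0.0
[0.07817683 0.00460176 0.05938516]
```

On target. I'll lower into the drawer.

```bash
python3 -m jog '[[[-1,0,0,0.012,0],[-1,0,0,0.025,0],[-1,0,0,0.037,0],[-1,0,0,0.05,0],[-1,0,0,0.05,0]]]'
python3 -m jog '[[[-1,0.007,0,0,0],[-1,0.014,0,0,0],[-1,0.021,0,0,0],[-1,0.028,0,0,0],[-1,0.028,0,0,0]]]'
```

```text
time: 9.13
tool_pos: [0.496, -0.0735, 0.1668]
tool_rot: [-3.14, 0.0, 1.121]
contact_force: [-0.5, -0.6, -0.4]
opening: 0.0004
grip_force: 0.0
time: 9.55
tool_pos: [0.5098, -0.0466, 0.1682]
tool_rot: [3.14, -0.001, 1.123]
contact_force: [-0.7, 0.7, -0.2]
opening: 0.0005
grip_force: 0.0
```

```bash
python3 -m jog '[[[-1,0.006,0,0,0],[-1,0.012,0,0,0],[-1,0.014,0,0,0],[-1,0.014,0,0,0]]]'
python3 -m jog '[[[-1,0.002,0,0,0],[-1,0.004,0,0,0],[-1,0.004,0,0,0]]]'
python3 -c "
from h import *
v=np.load('s4.npy');r=R.from_euler('xyz',v[3:]).as_matrix();print(r.T@(np.array(robot.observe()['tool_pos'])-v[:3]))"
```

```text
time: 9.88
tool_pos: [0.5151, -0.0347, 0.1675]
tool_rot: [-3.141, -0.0, 1.123]
contact_force: [-0.5, -0.4, -0.4]
opening: 0.0006
grip_force: 0.0
time: 10.13
tool_pos: [0.5157, -0.0333, 0.1674]
tool_rot: [-3.141, 0.004, 1.122]
contact_force: [-3.6, -7.4, 1.6]
opening: 0.0002
grip_force: 4.3
[0.12281988 0.00480282 0.10932806]
```

The drawer meets its stop at the expected travel, with 8 N against it. I'll back off, lift clear and check.

```bash
python3 -m jog '[[[-1,-0.01,0,0,0],[-1,-0.022,0,0,0],[-1,-0.022,0,-0.03,0],[-1,-0.022,0,-0.06,0],[-1,-0.022,0,-0.09,0]]]'
python3 -m jog '[[[-1,-0.02,0,-0.02,0],[-1,-0.04,0,-0.03,0],[-1,-0.05,0,-0.03,0],[-1,-0.05,0,-0.03,0],[-1,-0.05,0,-0.03,0]]]'
python3 - <<'E'
from h import *
robot.read_camera("side");robot.read_camera("side")
s=robot.observe();w=robot.read_camera("wrist");print(s['time'],s['tool_pos'],s['tool_rot'],s['contact_force'])
np.save('s5.npy',np.r_[s['tool_pos'],s['tool_rot']])
cv2.imwrite("pics/w5c.png",cv2.resize(w[0:240,260:500,::-1],None,fx=2.5,fy=2.5))
E
```

```text
time: 10.55
tool_pos: [0.5063, -0.0524, 0.2583]
tool_rot: [-3.14, -0.0, 1.121]
contact_force: [1.3, -0.5, 0.2]
opening: 0.0002
grip_force: 0.0
time: 10.97
tool_pos: [0.4848, -0.0969, 0.2864]
tool_rot: [-3.14, -0.001, 1.12]
contact_force: [-0.4, 0.6, 0.0]
opening: 0.0004
grip_force: 0.0
11.0667 [ 0.48508132 -0.09611779  0.28626532] [-3.13928502e+00 -3.82962595e-04  1.12204552e+00] [-0.02258825  0.22539077 -0.49116956]
```

View pics/w5c.png

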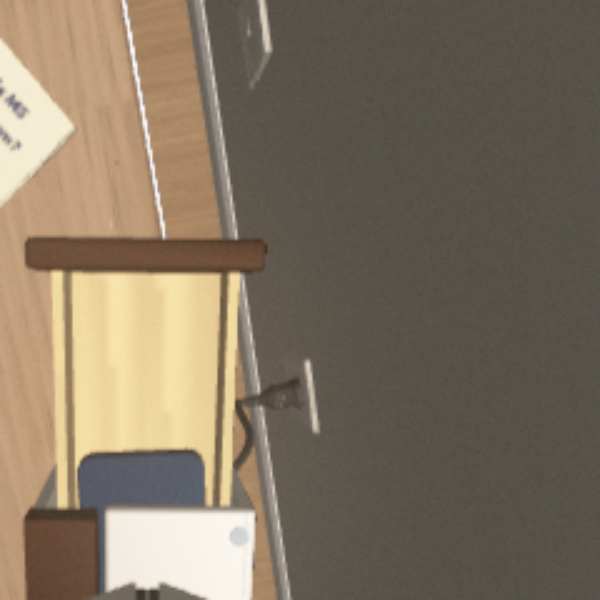

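The panel's outer edge is now at crop row 238 and the organiser's end at row 508. The drive is visible and the gripper is clear. I'll check the travel.

```bash
python3 - <<'E'
from h import *
v=np.load('s5.npy');c=cam('wrist',dict(tool_pos=v[:3],tool_rot=v[3:]))
a=onz(c,np.array([145,238])/2.5+[260,0],.184);b=onz(c,np.array([180,508])/2.5+[260,0],.186)
g=(a-b)@[.435,.9,0];print(g, 'drawer',g-.0535+.045)
if .074<g-.0535+.045<.088: print(robot.hand_in())
E
```

```text
0.08978849668045244 drawer 0.08128849668045243
the job is handed in; nothing more can be done
None
```

The catch was found about 15 mm left of the rim's centre and pushed down, the drawer was pulled out to its stop (measured about 81 mm), and the job was handed in with the gripper clear of everything.

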